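# Third hand: press a serving board's end rail home for screwing

### The job

Be my third hand while I screw the end rail onto this small serving board: take the rail with the raised grip, stand it flush along the board's near edge (the edge facing away from the sprung fence) with its ends matching the board's, before you press on the fence. Then push rail and board together square against the sprung fence until its bar has gone back about half its 20 mm travel, never all the way, and finish holding that steady push with the rail still in your fingers, down on the worktop. Leave the plain short rail, the tree cutter and the round cutter where they are.

Things in the scene. Friction and masses are not known exactly. Their poses are not given: they have to be found in the camera images.
- fence: Fixed sprung fence: dark wood block 40 x 160 x 45 mm high; before it (local -x, robot's side) a lighter pressing bar, 18 mm thick, 140 mm long, from 3 to 31 mm above the worktop, its flat front face at local x = -42 mm at rest. Origin: on the worktop, middle of the block's front face; +x is the pressing direction (yaw within 0.2 rad of straight ahead), y along the fence.
- fence_bar (a joint): Travel of the pressing bar towards the block, in m: 0 at rest, 0.020 against its stop (bar front face at local x = -42 mm + travel). Its springs push back with 4 N at 0, 8 N at 0.010 and 12 N at 0.020.
- board: Loose light wooden board lying flat, 100 (x) x 120 (y) x 16 mm thick, about 0.22 kg. Origin: centre of its underside. Its local +x edge faces the fence bar, 15 to 35 mm away and up to 0.12 rad out of square; its -x edge, 120 mm long, is the near edge that gets the rail.
- end_rail: Loose wooden rail standing on the worktop, 18 mm thick (x), 120 mm long (y): a foot 22 mm high, in its middle a raised grip 50 mm long, 56 mm high in all, also 18 mm thick. About 0.11 kg. Origin: centre of its underside, z up; both broad faces alike. The grip can be taken across its thickness from above with the fingertips higher than the 16 mm board.
- side_rail: Loose plain wooden rail, 18 x 90 x 22 mm high, without a grip; not needed, stays where it is. Origin: centre of its underside. It and the end rail may stand in either one's place.
- cutter_tree: Loose tree-shaped tin cookie cutter, 71 x 52 x 20 mm, left of the fence, origin under its centre; a bystander.
- cutter_round: Loose round tin cookie cutter, 56 mm across, 26 mm high, near the worktop's front edge, origin under its centre; a bystander.
Not all that is in view belongs to the job. Several things have the shape of the end_rail; the one meant has the colours described above.

How it is judged:
By the outcome, as a careful person would: the job done as asked, in the order asked, and still so for the second after the job is handed in, while the arm keeps its last pose, push and grip.
It also fails if it takes over 40 s, if anything falls off the work surface, if the arm or the gripper's body presses on something with over 40 N, if the wrist force passes 120 N, or if a joint passes its speed limit or range.

### The arm

A 7-joint arm with a two-finger parallel gripper is mounted at the origin on a cart in front of the work surface, level with it; the furniture and walls round the work are solid. World frame = base frame: x ahead of the robot, y to its left, z up, the work surface at z = 0. Lengths are in m, angles in degrees, forces in N, time in s.
With the tool pointing down it reaches from about 0.425 to 0.875 m from the base axis. Payload 4.7 kg.
Tool frame: the origin (TCP) lies midway between the tips of the shut fingers; the grasp point (between the pads) lies 19 mm behind it; z points along the fingers, y is the line along which they close (so a half turn about z gives the same grasp; the last joint's range is limited). The gripper opens to 87 mm and grips with 3 to 60 N. Pads are 19 mm wide; open, the fingers measure 117 mm over their backs; the gripper's body (75 mm by 190 mm) begins 51 mm behind the grasp point.
Start: joints at [67.672, 18.392, -4.016, 83.108, 1.295, 78.541, -3.26], TCP at [0.255, -0.598, 0.223] pointing down, gripper open.
Joint ranges: [-163.93, 163.93], [-17.29, 119.83], [-79.2, 71.16], [3.27, 140.29], [-89.18, 269.18], [5.43, 117.66], [-154.24, 154.24]. Speed limits (degrees/s): [147.25, 147.25, 180, 180, 180, 180, 180].

### API

Orientations are given as [roll, pitch, yaw] about the fixed x, y, z axes, in that order (R = Rz(yaw) Ry(pitch) Rx(roll)).
In Python, from cell import env gives the robot as it stands.
- The arm moves only by the tool step_arm, never from a script. Its argument "moves" is a list of rows, each an object with "dp": the shift along the tool's x, y, z in mm, a list of three; "dr": the turn, a rotation vector about the tool's x, y, z in rad, a list of three; "fingers": the closure, from 0 (fully open) to 1 (shut). In form: [{"dp": [dx, dy, dz], "dr": [ax, ay, az], "fingers": fingers}, ...]. A call has exactly 5 rows; each row shifts and turns the commanded pose from where the row before left it, along the tool's axes as they then stand; what a row does not reach is not made up. A row lasts 1/8 s, in which the tool goes at most 62.5 mm and 10.7 degrees, less where a joint would pass 70% of its speed; a pose out of reach is approached as far as the arm can. A call with a gripper value outside its range is refused whole. The fingers move at their own pace and stop on an object; "squeeze" is the grip in N (left out, the last holds). Time passes only in rows, so rows that do not move let the fingers close, or fill a call up. It gives the time, the measured TCP pose, the force, the opening and the grip force at its end, in the units of the state.
- env.get_obs(): the state, without advancing time (a new reading comes with each control period).
- env.read_camera(name): name is "side" or "top"; returns the picture (480x640x3 uint8, red, green, blue); there is no depth.
- env.camera_model(name): a dict with "fx", "fy", "cx", "cy" (pixels), "R" (3x3) and "t" (3): a world point X has camera coordinates R X + t. Camera axes: x right, y down, z forward; pixel columns grow to the right and rows downward; lengths in m; the calibration is good to about 2 mm. A picture is of the moment at which its call begins. camera_model takes no time and is no camera call.
- env.sign_off(): hands the job in; it is judged then, once.
The state is a dict: "time_s": time; "qpos": joint angles; "joint_velocities": joint speeds; "effort": joint torques, N m; "tool_pos": TCP position; "tool_rot": TCP orientation; "force": force on the tool from outside, world axes, zero at the start; "wrist_torque": the same for the moment, N m; "grip_width": finger opening in m; "grasp_force": force on a finger pad.
Only numpy, scipy, OpenCV 4.12 (cv2) and the standard library are available. Lean on these libraries where they do the work, as an engineer would, in place of code of your own. Each camera call takes 0.05 s, during which the arm holds its last target. There are 200 camera calls.

## Working session

There is one attempt and no reset: what is moved stays moved. The work goes in short steps, Python scripts to look and compute and a tool call to move; the robot and the scene stay as the last step left them, time stands still between calls to the robot, and variables do not carry over. Pictures are saved under pics/ and viewed, at most 10 in all, crops included, and the job is handed in when it is done.

Besides the shell and the picture viewer there is one more tool, called after "Request:" by a JSON object that holds its "name" and its "arguments". step_arm: Moves the arm, as the interface text tells. Its arguments: {"type":"object","properties":{"moves":{"type":"array","items":{"type":"object","properties":{"dp":{"type":"array","items":{"type":"number"}},"dr":{"type":"array","items":{"type":"number"}},"fingers":{"type":"number"}}}},"squeeze":{"type":"number"}},"required":["moves"]}

```bash
mkdir -p pics; ls; python3 - <<'E'
from cell import env
import cv2
for n in("top","side"):
    im=env.read_camera(n); cv2.imwrite(f"pics/{n}0.png",im[:,:,::-1]); 
    m=env.camera_model(n); print(n,m)
o=env.get_obs(); print(o)
E
```

```text
pics
top {'fx': 612.1544698617996, 'fy': 612.1544698617996, 'cx': 311.6495714974327, 'cy': 233.64809654828326, 'R': array([[-0.00264186, -0.99999228, -0.00291033],
       [-0.98034797,  0.00316403, -0.1972507 ],
       [ 0.19725838,  0.00233203, -0.98034876]]), 't': array([0.24746495, 0.48994609, 1.14049965])}
side {'fx': 603.4413639345526, 'fy': 603.4413639345526, 'cx': 314.7851701707191, 'cy': 237.07910689214035, 'R': array([[ 0.98680427, -0.16127555, -0.01440606],
       [-0.10678388, -0.5813307 , -0.80662992],
       [ 0.121715  ,  0.79752418, -0.59088124]]), 't': array([-0.45270627,  0.23175369,  0.9637809 ])}
{'time_s': 0.1, 'qpos': array([67.67157309, 18.43703626, -4.01462252, 83.16892353,  1.29497128,
       78.54268529, -3.2584939 ]), 'joint_velocities': array([-0.04356229, -0.095062  ,  0.05069759, -0.20366696,  0.06549412,
        0.04151274, -0.06424481]), 'effort': array([ 8.20766695e-05, -4.92570519e+01, -4.05620914e-01, -3.13397884e+01,
       -6.41585304e-02,  3.94475518e-02,  7.94792959e-05]), 'tool_pos': array([ 0.25513959, -0.59727108,  0.22153671]), 'tool_rot': array([-1.79896586e+02,  5.84360857e-03,  2.31386871e+01]), 'force': array([ 0.92522016,  0.4687552 , -0.16949621]), 'wrist_torque': array([ 0.0407331 ,  0.00394071, -0.01528132]), 'grasp_force': 0.0, 'grip_width': 0.08715915958080081}
```

View pics/top0.png

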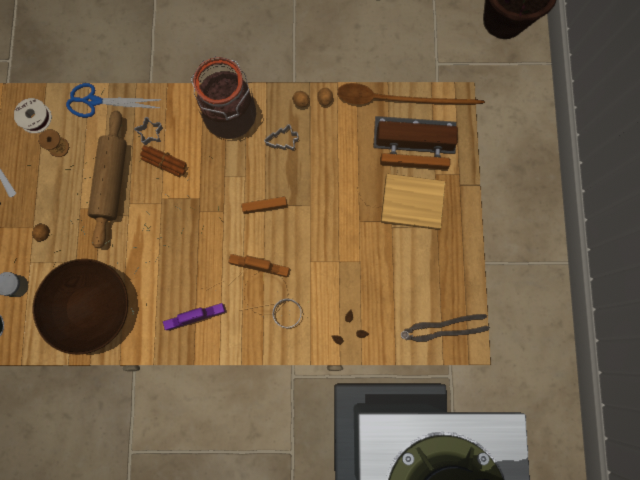

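View pics/side0.png

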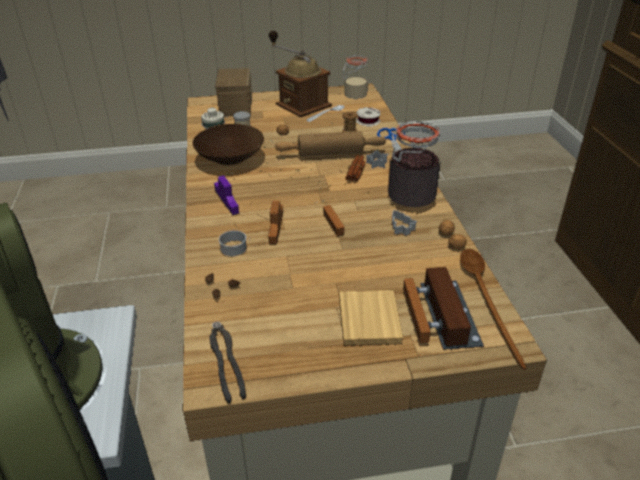

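The side and top views show the board at top (413,201), the fence bar at (415,160) and the wooden rail with a grip at (260,265). The purple decoy is at (195,316) and the plain side rail at (265,205). Next I'll segment the images.

```bash
cat > h.py <<'E'
import numpy as np,cv2
from cell import env
def ray(n,uv,z):
    m=env.camera_model(n);R,t=m["R"],m["t"];uv=np.atleast_2d(uv).astype(float)
    d=np.c_[(uv[:,0]-m["cx"])/m["fx"],(uv[:,1]-m["cy"])/m["fy"],np.ones(len(uv))]@R
    c=-R.T@t
    return c+d*((z-c[2])/d[:,2])[:,None]
def proj(n,X):
    m=env.camera_model(n);c=np.atleast_2d(X)@m["R"].T+m["t"]
    return c[:,:2]/c[:,2:]*[m["fx"],m["fy"]]+[m["cx"],m["cy"]]
E
python3 - <<'E'
import cv2,numpy as np
im=cv2.imread("pics/top0.png");hsv=cv2.cvtColor(im,cv2.COLOR_BGR2HSV)
for u,v in[(413,201),(400,190),(415,162),(390,157),(260,265),(240,261),(265,205),(250,207),(350,230),(300,200),(280,240),(240,290),(415,220),(415,240)]:print((u,v),hsv[v,u])
a=cv2.resize(im[110:235,365:475],None,fx=5,fy=5,interpolation=cv2.INTER_CUBIC)
b=cv2.resize(im[240:290,215:305],None,fx=5,fy=5,interpolation=cv2.INTER_CUBIC)
c=np.zeros((600,800,3),np.uint8);c=np.zeros((600,1000,3),np.uint8);c[:550*0+min(600,a.shape[0]),:550]=a[:600];c[:250,550:1000]=b
cv2.imwrite("pics/crop0.png",cv2.resize(c,(800,480)))
s=cv2.imread("pics/side0.png")
a=cv2.resize(s[190:250,250:310],None,fx=5,fy=5,interpolation=cv2.INTER_CUBIC);b=cv2.resize(s[260:360,330:490],None,fx=3,fy=3,interpolation=cv2.INTER_CUBIC)
c=np.zeros((300,780,3),np.uint8);c[:,:300]=a;c[:,300:]=b;cv2.imwrite("pics/crop1.png",c)
E
```

```text
(413, 201) [ 18 146 177]
(400, 190) [ 18 146 171]
(415, 162) [ 13 192 121]
(390, 157) [ 13 191 124]
(260, 265) [ 14 190 138]
(240, 261) [ 13 186 119]
(265, 205) [ 14 191 136]
(250, 207) [ 13 189 136]
(350, 230) [ 16 159 168]
(300, 200) [ 17 137 143]
(280, 240) [ 17 136 169]
(240, 290) [ 17 145 165]
(415, 220) [ 18 146 155]
(415, 240) [ 17 138 161]
```

View pics/crop0.png

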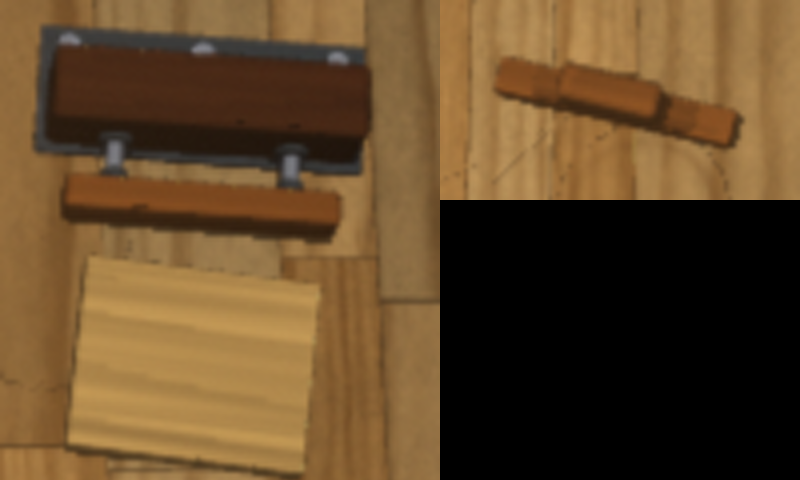

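View pics/crop1.png

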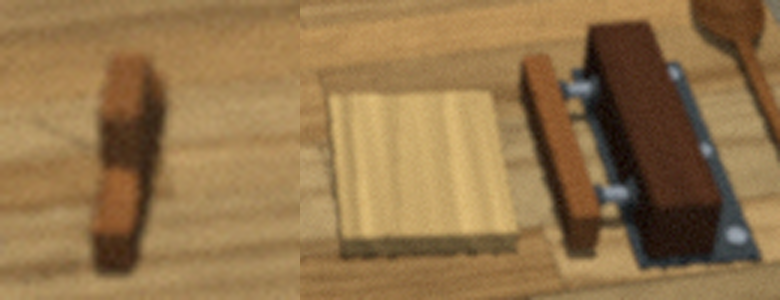

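The crops show the board's top corners near crop0 (90,257), (320,284), (303,472) and (67,445). The bar's top face spans (64,176) to (340,232), and the rail runs from (500,75) to (738,130). I'll refine these and cast rays onto the known heights.

```bash
python3 - <<'E'
from h import *
im=cv2.imread("pics/top0.png");g=cv2.cvtColor(im,cv2.COLOR_BGR2GRAY);hsv=cv2.cvtColor(im,cv2.COLOR_BGR2HSV)
def full(p,off): return (np.array(p,float)+.5)/4-.5+off
def sub(p,w=3):
    q=p.astype(np.float32).reshape(-1,1,2).copy();cv2.cornerSubPix(g,q,(w,w),(-1,-1),(3,50,.01));return q[:,0].astype(float)
def rep(name,q,z):
    P=ray("top",q,z)[:,:2];print(name,"px",q.round(1).tolist(),"\n  ",P.round(4).tolist(),"sides",np.linalg.norm(P-np.roll(P,-1,0),axis=1).round(4),"ang",[round(float(np.degrees(np.arctan2(*(b-a)[::-1]))),1) for a,b in zip(P,np.roll(P,-1,0))],"c",P.mean(0).round(4))
bd=full([(90,257),(320,284),(303,472),(67,443)],[365,110])
rep("board hand",bd,.016);rep("board sub",sub(bd),.016)
bar=full([(67,174),(341,195),(339,229),(66,207)],[365,110])
rep("bar hand",bar,.031)
blk=full([(56,45),(371,67),(371,139),(52,118)],[365,110]);rep("block",blk,.045)
m=cv2.inRange(hsv,(8,165,60),(16,255,255));
for n,(x0,y0,x1,y1) in dict(end=(220,245,300,285),side=(235,190,295,220),bar=(370,148,460,175)).items():
    mm=np.zeros_like(m);mm[y0:y1,x0:x1]=m[y0:y1,x0:x1]
    c=max(cv2.findContours(mm,0,1)[0],key=cv2.contourArea);r=cv2.minAreaRect(c);rep(n,cv2.boxPoints(r),.022)
rep("end px grip",full([(567,62),(661,83),(657,117),(561,97)],[215-440/4,240]),.056)
rep("end px foot",full([(500,58),(740,112),(731,147),(494,90)],[215-110,240]),.022)
# side views
def fs(p):return (np.array(p,float)+.5)
sb=(fs([(331,92),(494,91),(518,234),(341,237)])-[300,0])/3-.5+[330,260]
P=ray("side",sb,.016)[:,:2];print("side board",P.round(4).tolist(),np.linalg.norm(P-np.roll(P,-1,0),axis=1).round(3))
sr=(fs([(108,105),(110,57),(150,57),(140,168)]))/5-.5+[250,190]
print("side rail grip top far L/R .056",ray("side",sr[1:3],.056)[:,:2].round(4).tolist())
E
```

```text
board hand px [[387.1, 173.9], [444.6, 180.6], [440.4, 227.6], [381.4, 220.4]] 
   [[0.6211, 0.092], [0.6064, -0.0245], [0.5088, -0.0116], [0.5241, 0.1061]] sides [0.1174 0.0985 0.1187 0.0981] ang [-97.2, 172.4, 82.6, -8.3] c [0.5651 0.0405]
board sub px [[386.7, 173.8], [444.2, 180.9], [440.5, 227.7], [381.4, 220.7]] 
   [[0.6212, 0.0929], [0.6059, -0.0237], [0.5087, -0.0117], [0.5233, 0.1061]] sides [0.1176 0.0979 0.1187 0.0987] ang [-97.4, 173.0, 83.0, -7.7] c [0.5648 0.0409]
bar hand px [[381.4, 153.1], [449.9, 158.4], [449.4, 166.9], [381.1, 161.4]] 
   [[0.6603, 0.1043], [0.6487, -0.0339], [0.6308, -0.032], [0.6429, 0.1053]] sides [0.1387 0.018  0.1378 0.0175] ang [-94.8, 174.1, 85.0, -3.1] c [0.6457 0.0359]
block px [[378.6, 120.9], [457.4, 126.4], [457.4, 144.4], [377.6, 139.1]] 
   [[0.724, 0.1098], [0.7116, -0.0489], [0.6734, -0.047], [0.6851, 0.1128]] sides [0.1592 0.0383 0.1602 0.039 ] ang [-94.5, 177.2, 85.8, -4.3] c [0.6985 0.0317]
end px [[224.3000030517578, 272.1000061035156], [232.10000610351562, 248.6999969482422], [289.70001220703125, 267.8999938964844], [281.89999
[... 793 characters left out ...]
7.2, 171.0, 82.8] c [0.6415 0.0383]
end px grip px [[246.4, 255.1], [269.9, 260.4], [268.9, 268.9], [244.9, 263.9]] 
   [[0.4477, 0.3714], [0.4373, 0.3262], [0.4209, 0.3279], [0.4307, 0.3739]] sides [0.0464 0.0165 0.0471 0.0171] ang [-102.9, 174.0, 78.0, -8.6] c [0.4342 0.3499]
end px foot px [[229.6, 254.1], [289.6, 267.6], [287.4, 276.4], [228.1, 262.1]] 
   [[0.4554, 0.4083], [0.4281, 0.2896], [0.4108, 0.2939], [0.4394, 0.4109]] sides [0.1218 0.0178 0.1204 0.0162] ang [-102.9, 165.9, 76.3, -9.2] c [0.4334 0.3507]
side board [[0.5242, 0.112], [0.6223, 0.0953], [0.6035, -0.0237], [0.5059, -0.0087]] [0.1   0.12  0.099 0.122]
side rail grip top far L/R .056 [[0.4278, 0.3741], [0.4445, 0.371]]
```

```bash
cat > plan.py <<'E'
import sys,numpy as np
from scipy.spatial.transform import Rotation as Rn
from cell import env
# args: x y z(m) yaw(deg) rows ; start = measured pose unless 4 more args given
a=list(map(float,sys.argv[1:]))
o=env.get_obs()
if len(a)>5: p=np.array(a[5:8]);R=Rn.from_euler("xyz",[180,0,a[8]],degrees=True)
else: p=o["tool_pos"];R=Rn.from_euler("xyz",o["tool_rot"],degrees=True)
T=Rn.from_euler("xyz",[180,0,a[3]],degrees=True);n=int(a[4])
rv=(R.inv()*T).as_rotvec()/n
q=R
for i in range(n):
    print("dp",(q.inv().apply((np.array(a[:3])-p)/n)*1000).round(1),"dr",rv.round(4)); q=q*Rn.from_rotvec(rv)
E
python3 plan.py .45 -.25 .2 55 10; echo; python3 plan.py .434 .350 .2 77 15 .45 -.25 .2 55
```

```text
dp [ 31.6 -24.3   2.2] dr [-0.0002 -0.     -0.0556]
dp [ 32.9 -22.5   2.2] dr [-0.0002 -0.     -0.0556]
dp [ 34.1 -20.6   2.2] dr [-0.0002 -0.     -0.0556]
dp [ 35.2 -18.7   2.2] dr [-0.0002 -0.     -0.0556]
dp [ 36.1 -16.7   2.2] dr [-0.0002 -0.     -0.0556]
dp [ 37.  -14.7   2.2] dr [-0.0002 -0.     -0.0556]
dp [ 37.8 -12.6   2.2] dr [-0.0002 -0.     -0.0556]
dp [ 38.4 -10.5   2.2] dr [-0.0002 -0.     -0.0556]
dp [38.9 -8.3  2.2] dr [-0.0002 -0.     -0.0556]
dp [39.3 -6.2  2.2] dr [-0.0002 -0.     -0.0556]

dp [ 32.2 -23.8  -0. ] dr [ 0.      0.     -0.0256]
dp [ 32.8 -23.   -0. ] dr [ 0.      0.     -0.0256]
dp [ 33.3 -22.1  -0. ] dr [ 0.      0.     -0.0256]
dp [ 33.9 -21.3  -0. ] dr [ 0.      0.     -0.0256]
dp [ 34.4 -20.4  -0. ] dr [ 0.      0.     -0.0256]
dp [ 34.9 -19.5  -0. ] dr [ 0.      0.     -0.0256]
dp [ 35.4 -18.6  -0. ] dr [ 0.      0.     -0.0256]
dp [ 35.9 -17.7  -0. ] dr [ 0.      0.     -0.0256]
dp [ 36.3 -16.8  -0. ] dr [ 0.      0.     -0.0256]
dp [ 36.7 -15.8  -0. ] dr [ 0.      0.     -0.0256]
dp [ 37.1 -14.9  -0. ] dr [ 0.      0.     -0.0256]
dp [ 37.5 -13.9  -0. ] dr [ 0.      0.     -0.0256]
dp [ 37.9 -13.   -0. ] dr [ 0.      0.     -0.0256]
dp [ 38.2 -12.   -0. ] dr [ 0.      0.     -0.0256]
dp [ 38.5 -11.   -0. ] dr [ 0.      0.     -0.0256]
```

Request:
{"name": "step_arm", "arguments": {"moves": [{"dp": [32,-24,2],"dr": [0,0,-0.056],"fingers": 0},{"dp": [33,-22,2],"dr": [0,0,-0.056],"fingers": 0},{"dp": [34,-21,2],"dr": [0,0,-0.056],"fingers": 0},{"dp": [35,-19,2],"dr": [0,0,-0.056],"fingers": 0},{"dp": [36,-17,2],"dr": [0,0,-0.056],"fingers": 0}]}}

```text
time_s: 0.72
tool_pos: [0.353, -0.4225, 0.2121]
tool_rot: [-180.0, 0.0, 39.3]
force: [-0.1, -0.7, -0.6]
grip_width: 0.0872
grasp_force: 0.0
```

Request:
{"name": "step_arm", "arguments": {"moves": [{"dp": [37,-15,2],"dr": [0,0,-0.056],"fingers": 0},{"dp": [38,-13,2],"dr": [0,0,-0.056],"fingers": 0},{"dp": [38,-10,2],"dr": [0,0,-0.056],"fingers": 0},{"dp": [39,-8,2],"dr": [0,0,-0.056],"fingers": 0},{"dp": [39,-6,2],"dr": [0,0,-0.056],"fingers": 0}]}}

```text
time_s: 1.35
tool_pos: [0.4505, -0.2482, 0.2024]
tool_rot: [180.0, 0.0, 55.4]
force: [0.5, 0.4, -0.7]
grip_width: 0.0872
grasp_force: 0.0
```

Request:
{"name": "step_arm", "arguments": {"moves": [{"dp": [32,-24,0],"dr": [0,0,-0.026],"fingers": 0},{"dp": [33,-23,0],"dr": [0,0,-0.026],"fingers": 0},{"dp": [33,-22,0],"dr": [0,0,-0.026],"fingers": 0},{"dp": [34,-21,0],"dr": [0,0,-0.026],"fingers": 0},{"dp": [34,-20,0],"dr": [0,0,-0.026],"fingers": 0}]}}

```text
time_s: 1.98
tool_pos: [0.4434, -0.0489, 0.2024]
tool_rot: [180.0, 0.0, 62.8]
force: [0.6, -0.6, -0.2]
grip_width: 0.087
grasp_force: 0.0
```

Request:
{"name": "step_arm", "arguments": {"moves": [{"dp": [35,-19,0],"dr": [0,0,-0.026],"fingers": 0},{"dp": [35,-19,0],"dr": [0,0,-0.026],"fingers": 0},{"dp": [36,-18,0],"dr": [0,0,-0.026],"fingers": 0},{"dp": [36,-17,0],"dr": [0,0,-0.026],"fingers": 0},{"dp": [37,-16,0],"dr": [0,0,-0.026],"fingers": 0}]}}

```text
time_s: 2.6
tool_pos: [0.4356, 0.1507, 0.2025]
tool_rot: [180.0, 0.0, 70.2]
force: [1.2, -0.2, -0.8]
grip_width: 0.0867
grasp_force: 0.0
```

```bash
python3 plan.py .434 .350 .13 77 5
```

```text
dp [ 37.4 -13.8  14.5] dr [ 0.0001  0.0001 -0.0236]
dp [ 37.7 -12.9  14.5] dr [ 0.0001  0.0001 -0.0236]
dp [ 38.  -12.   14.5] dr [ 0.0001  0.0001 -0.0236]
dp [ 38.3 -11.1  14.5] dr [ 0.0001  0.0001 -0.0236]
dp [ 38.5 -10.2  14.5] dr [ 0.0001  0.0001 -0.0236]
```

Request:
{"name": "step_arm", "arguments": {"moves": [{"dp": [37.5,-14,14.5],"dr": [0,0,-0.0236],"fingers": 0},{"dp": [37.7,-13,14.5],"dr": [0,0,-0.0236],"fingers": 0},{"dp": [38,-12,14.5],"dr": [0,0,-0.0236],"fingers": 0},{"dp": [38,-11,14.5],"dr": [0,0,-0.0236],"fingers": 0},{"dp": [38.5,-10,14.5],"dr": [0,0,-0.0236],"fingers": 0}]}}

```text
time_s: 3.22
tool_pos: [0.4344, 0.3496, 0.1295]
tool_rot: [180.0, -0.0, 77.0]
force: [0.3, -0.0, 0.4]
grip_width: 0.0872
grasp_force: 0.0
```

```bash
python3 plan.py .434 .350 .025 77 5
```

```text
dp [ 0.1 -0.1 20.9] dr [ 0.     -0.     -0.0001]
dp [ 0.1 -0.1 20.9] dr [ 0.     -0.     -0.0001]
dp [ 0.1 -0.1 20.9] dr [ 0.     -0.     -0.0001]
dp [ 0.1 -0.1 20.9] dr [ 0.     -0.     -0.0001]
dp [ 0.1 -0.1 20.9] dr [ 0.     -0.     -0.0001]
```

Request:
{"name": "step_arm", "arguments": {"moves": [{"dp": [0,0,21],"dr": [0,0,0],"fingers": 0},{"dp": [0,0,21],"dr": [0,0,0],"fingers": 0},{"dp": [0,0,21],"dr": [0,0,0],"fingers": 0},{"dp": [0,0,21],"dr": [0,0,0],"fingers": 0},{"dp": [0,0,20.5],"dr": [0,0,0],"fingers": 0}]}}

```text
time_s: 3.85
tool_pos: [0.4353, 0.3469, 0.0242]
tool_rot: [180.0, 0.0, 76.8]
force: [0.6, -0.3, 0.3]
grip_width: 0.0868
grasp_force: 0.0
```

Request:
{"name": "step_arm", "arguments": {"moves": [{"dp": [0,0,0],"dr": [0,0,0],"fingers": 0.5},{"dp": [0,0,0],"dr": [0,0,0],"fingers": 0.6},{"dp": [0,0,0],"dr": [0,0,0],"fingers": 0.7},{"dp": [0,0,0],"dr": [0,0,0],"fingers": 1},{"dp": [0,0,0],"dr": [0,0,0],"fingers": 1}], "squeeze": 35}}

```text
time_s: 4.47
tool_pos: [0.4353, 0.3478, 0.0259]
tool_rot: [180.0, -0.0, 76.9]
force: [-0.2, 0.0, -0.2]
grip_width: 0.045
grasp_force: 0.0
```

Request:
{"name": "step_arm", "arguments": {"moves": [{"dp": [0,0,0],"dr": [0,0,0],"fingers": 1},{"dp": [0,0,0],"dr": [0,0,0],"fingers": 1},{"dp": [0,0,0],"dr": [0,0,0],"fingers": 1},{"dp": [0,0,0],"dr": [0,0,0],"fingers": 1},{"dp": [0,0,0],"dr": [0,0,0],"fingers": 1}]}}

```text
time_s: 5.1
tool_pos: [0.4349, 0.3477, 0.0255]
tool_rot: [-180.0, 0.0, 76.9]
force: [-0.7, 0.4, 0.8]
grip_width: 0.0178
grasp_force: 35.0
```

```bash
python3 - <<'E'
from h import *
o=env.get_obs();print(o["tool_pos"],o["tool_rot"],o["grip_width"],o["grasp_force"],o["force"])
a=cv2.cvtColor(env.read_camera("top"),cv2.COLOR_RGB2BGR);s=cv2.cvtColor(env.read_camera("side"),cv2.COLOR_RGB2BGR)
cv2.imwrite("pics/top1.png",a);cv2.imwrite("pics/side1.png",s)
c=np.hstack([cv2.resize(a[220:310,210:310],(400,360),interpolation=2),cv2.resize(s[180:270,230:330],(400,360),interpolation=2)]);cv2.imwrite("pics/crop2.png",c)
E
```

```text
[0.43487799 0.3477324  0.02549331] [-1.79990036e+02  8.04167124e-03  7.68849622e+01] 0.01784288207071905 34.993746131658554 [-0.69423322  0.44490911  0.804953  ]
```

View pics/crop2.png

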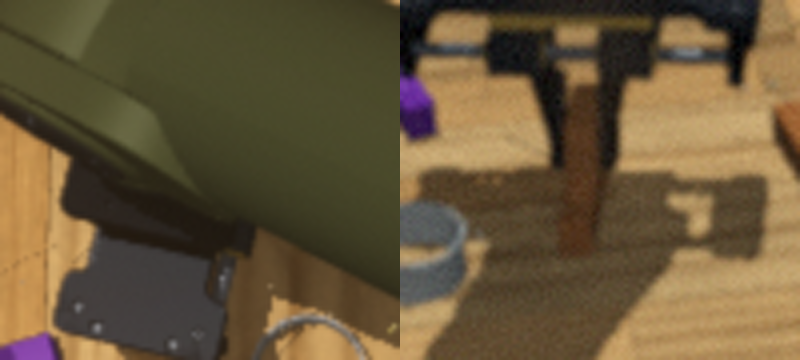

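The side crop shows the rail held upright between the fingers at (575,160), with a 17.8 mm opening. The arm hides it from the top camera. I'll lift it and carry it to a spot short of the board's near edge.

Request:
{"name": "step_arm", "arguments": {"moves": [{"dp": [0,0,-12],"dr": [0,0,0],"fingers": 1},{"dp": [0,0,-12],"dr": [0,0,0],"fingers": 1},{"dp": [0,0,-12],"dr": [0,0,0],"fingers": 1},{"dp": [0,0,-12],"dr": [0,0,0],"fingers": 1},{"dp": [0,0,0],"dr": [0,0,0],"fingers": 1}]}}

```text
time_s: 5.82
tool_pos: [0.4358, 0.3482, 0.0749]
tool_rot: [179.9, -0.1, 76.9]
force: [0.2, 0.2, -1.4]
grip_width: 0.0178
grasp_force: 35.0
```

```bash
python3 plan.py .490 .0486 .0735 82.6 10
```

```text
dp [-27.9  12.1   0.1] dr [ 0.0002 -0.0001 -0.01  ]
dp [-28.1  11.8   0.1] dr [ 0.0002 -0.0001 -0.01  ]
dp [-28.2  11.5   0.1] dr [ 0.0002 -0.0001 -0.01  ]
dp [-28.3  11.2   0.1] dr [ 0.0002 -0.0001 -0.01  ]
dp [-28.4  11.    0.1] dr [ 0.0002 -0.0001 -0.01  ]
dp [-28.5  10.7   0.1] dr [ 0.0002 -0.0001 -0.01  ]
dp [-28.6  10.4   0.1] dr [ 0.0002 -0.0001 -0.01  ]
dp [-28.7  10.1   0.1] dr [ 0.0002 -0.0001 -0.01  ]
dp [-28.8   9.8   0.1] dr [ 0.0002 -0.0001 -0.01  ]
dp [-28.9   9.5   0.1] dr [ 0.0002 -0.0001 -0.01  ]
```

Request:
{"name": "step_arm", "arguments": {"moves": [{"dp": [-28,12,0],"dr": [0,0,-0.01],"fingers": 1},{"dp": [-28,12,0],"dr": [0,0,-0.01],"fingers": 1},{"dp": [-28,11.5,0],"dr": [0,0,-0.01],"fingers": 1},{"dp": [-28.5,11,0],"dr": [0,0,-0.01],"fingers": 1},{"dp": [-28.5,11,0],"dr": [0,0,-0.01],"fingers": 1}]}}

```text
time_s: 6.45
tool_pos: [0.4618, 0.1966, 0.0732]
tool_rot: [-180.0, 0.0, 79.8]
force: [0.1, -0.1, -1.2]
grip_width: 0.0174
grasp_force: 35.0
```

Request:
{"name": "step_arm", "arguments": {"moves": [{"dp": [-28.5,10.5,0],"dr": [0,0,-0.01],"fingers": 1},{"dp": [-28.5,10.5,0],"dr": [0,0,-0.01],"fingers": 1},{"dp": [-28.5,10,0],"dr": [0,0,-0.01],"fingers": 1},{"dp": [-29,10,0],"dr": [0,0,-0.01],"fingers": 1},{"dp": [-29,9.5,0],"dr": [0,0,-0.01],"fingers": 1}]}}

```text
time_s: 7.08
tool_pos: [0.489, 0.047, 0.0733]
tool_rot: [-180.0, 0.0, 82.6]
force: [0.3, 0.0, -1.0]
grip_width: 0.0179
grasp_force: 35.0
```

Request:
{"name": "step_arm", "arguments": {"moves": [{"dp": [0,0,15],"dr": [0,0,0],"fingers": 1},{"dp": [0,0,15],"dr": [0,0,0],"fingers": 1},{"dp": [0,0,14],"dr": [0,0,0],"fingers": 1},{"dp": [0,0,0],"dr": [0,0,0],"fingers": 1},{"dp": [0,0,0],"dr": [0,0,0],"fingers": 1}]}}

```text
time_s: 7.7
tool_pos: [0.4892, 0.0488, 0.0296]
tool_rot: [-180.0, -0.0, 82.7]
force: [0.5, -0.7, -0.9]
grip_width: 0.0178
grasp_force: 35.0
```

```bash
python3 - <<'E'
from h import *
o=env.get_obs();print(o["tool_pos"],o["tool_rot"],o["grip_width"],o["grasp_force"],o["force"])
a=cv2.cvtColor(env.read_camera("top"),cv2.COLOR_RGB2BGR);s=cv2.cvtColor(env.read_camera("side"),cv2.COLOR_RGB2BGR)
cv2.imwrite("pics/top2.png",a);cv2.imwrite("pics/side2.png",s)
c=np.hstack([cv2.resize(a[140:270,365:475],(440,520),interpolation=2),cv2.resize(s[260:390,300:390],(360,520),interpolation=2)]);cv2.imwrite("pics/crop3.png",c)
E
```

```text
[0.48923888 0.04884264 0.02958717] [-1.79999873e+02 -1.80955758e-02  8.26749174e+01] 0.017759165993311368 34.99358307570219 [ 0.48060185 -0.66390666 -0.87776612]
```

View pics/crop3.png

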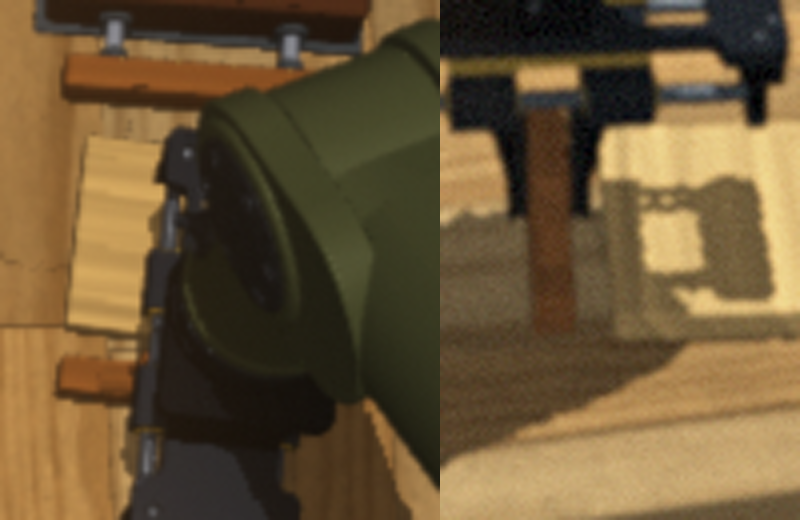

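In the top crop, the rail's left end is at (58,360–395) and the board's near-left corner is at (67,330). In the side crop, the rail's right end bottom is at (535–575,332) and the board's near-right corner is at (612,317), or (615,340) at its foot. I'll compare the ends along the board's y.

```bash
python3 - <<'E'
from h import *
t=lambda p:(np.array(p)+.5)/4-.5+[365,140]
s=lambda p:(np.array(p)-[440,0]+.5)/4-.5+[300,260]
yaw=np.radians(-7.4);ex=np.array([np.cos(yaw),np.sin(yaw)]);ey=np.array([-ex[1],ex[0]])
def r(n,cam,q,z):P=ray(cam,q,z)[0,:2];print(n,P.round(4),"loc",(P@ex).round(4),(P@ey).round(4))
r("rail L far top",'top',t((60,357)),.026)
r("rail L left mid",'top',t((57,372)),.026)
r("board L near",'top',t((67,328)),.016)
r("board L far",'top',t((88,137)),.016)
r("rail R bot a",'side',s((533,332)),.004);r("rail R bot b",'side',s((574,332)),.004)
r("board R near bot",'side',s((614,340)),.0);r("board R near top",'side',s((611,317)),.016)
r("board L near side",'side',s((602,124)),.016)
p=env.get_obs()["tool_pos"][:2];print("tcp",p@ex,p@ey)
im=cv2.imread("pics/top2.png")[140:270,365:475];
hsv=cv2.cvtColor(im,cv2.COLOR_BGR2HSV);print(hsv[86:102,20].tolist());print(hsv[92,10:22].tolist())
# board edges now vs before, column/rows gradients
E
```

```text
rail L far top [0.5046 0.1112] loc 0.486 0.1752
rail L left mid [0.497  0.1128] loc 0.4783 0.1759
board L near [0.5215 0.1062] loc 0.5035 0.1725
board L far [0.6211 0.093 ] loc 0.604 0.1722
rail R bot a [ 4.726e-01 -2.000e-04] loc 0.4687 0.0607
rail R bot b [ 0.4897 -0.0032] loc 0.486 0.0598
board R near bot [ 0.5062 -0.007 ] loc 0.5028 0.0583
board R near top [ 0.5043 -0.0089] loc 0.5012 0.0562
board L near side [0.5243 0.1112] loc 0.5056 0.1778
tcp 0.47934122156627457 0.11111311395375054
[[16, 161, 163], [16, 159, 160], [16, 166, 154], [15, 183, 149], [14, 191, 139], [13, 190, 137], [13, 190, 137], [13, 189, 140], [13, 189, 143], [13, 190, 148], [13, 192, 149], [13, 189, 119], [14, 172, 77], [15, 160, 67], [16, 160, 94], [16, 162, 153]]
[[17, 150, 177], [17, 155, 171], [16, 161, 163], [16, 163, 156], [15, 169, 104], [14, 185, 116], [13, 191, 135], [13, 190, 138], [13, 190, 137], [13, 190, 138], [13, 190, 137], [14, 189, 136]]
```

Request:
{"name": "step_arm", "arguments": {"moves": [{"dp": [-3,0,0],"dr": [0,0,0],"fingers": 1},{"dp": [0,0,2],"dr": [0,0,0],"fingers": 1},{"dp": [0,0,2],"dr": [0,0,0],"fingers": 1},{"dp": [0,0,0.5],"dr": [0,0,0],"fingers": 1},{"dp": [0,0,0],"dr": [0,0,0],"fingers": 1}]}}

```text
time_s: 8.43
tool_pos: [0.4889, 0.0449, 0.0254]
tool_rot: [180.0, 0.0, 82.6]
force: [-1.8, -1.0, 5.3]
grip_width: 0.0179
grasp_force: 35.0
```

Request:
{"name": "step_arm", "arguments": {"moves": [{"dp": [0,3,0],"dr": [0,0,0],"fingers": 1},{"dp": [0,3,0],"dr": [0,0,0],"fingers": 1},{"dp": [0,3,0],"dr": [0,0,0],"fingers": 1},{"dp": [0,3,0],"dr": [0,0,0],"fingers": 1},{"dp": [0,0,0],"dr": [0,0,0],"fingers": 1}]}}

```text
time_s: 9.05
tool_pos: [0.4994, 0.0443, 0.0255]
tool_rot: [-179.8, 0.0, 82.6]
force: [-7.0, -0.4, 9.8]
grip_width: 0.0176
grasp_force: 35.0
```

```bash
python3 - <<'E'
from h import *
o=env.get_obs();print(o["tool_pos"],o["tool_rot"],o["grip_width"],o["grasp_force"],o["force"])
a=cv2.cvtColor(env.read_camera("top"),cv2.COLOR_RGB2BGR);s=cv2.cvtColor(env.read_camera("side"),cv2.COLOR_RGB2BGR)
cv2.imwrite("pics/top3.png",a);cv2.imwrite("pics/side3.png",s)
c=np.hstack([cv2.resize(a[140:240,365:435],(420,600),interpolation=2),cv2.resize(s[290:365,312:357],(360,600),interpolation=2)]);cv2.imwrite("pics/crop4.png",c)
E
```

```text
[0.49936619 0.04428353 0.02545285] [-1.79817338e+02  3.80900161e-02  8.26376832e+01] 0.01764754336707526 35.00063363928348 [-7.0196213  -0.44803843  9.79225307]
```

View pics/crop4.png

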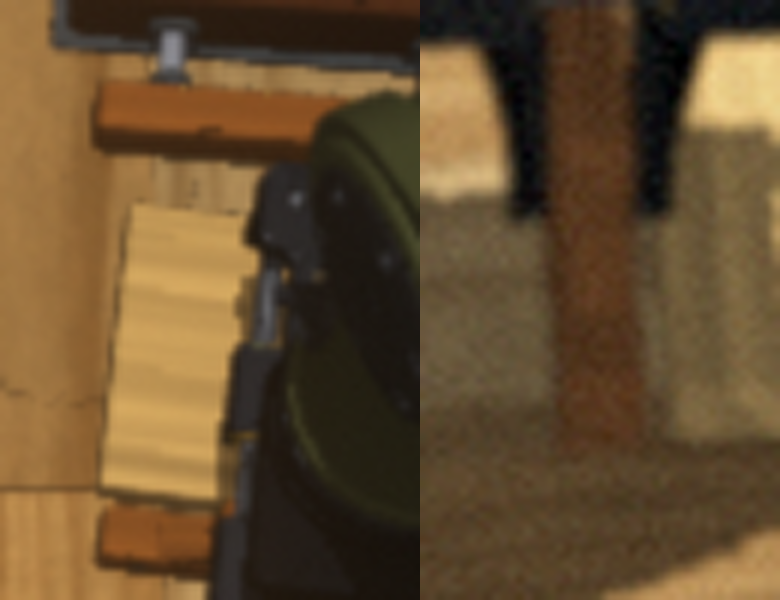

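The top crop shows the rail's left end at (99,540) and the board's near-left corner at (101,490), with a gap of a few mm left. In the side crop the rail stands on the worktop at (555–640,450), just left of the board at (670,440). I'll check the numbers.

```bash
python3 - <<'E'
from h import *
t=lambda p:(np.array(p)+.5)/6-.5+[365,140]
s=lambda p:(np.array(p)-[420,0]+.5)/8-.5+[312,290]
yaw=np.radians(-7.5);ex=np.array([np.cos(yaw),np.sin(yaw)]);ey=np.array([-ex[1],ex[0]])
def r(n,cam,q,z):P=ray(cam,q,z)[0,:2];print(n,P.round(4),"loc",(P@ex).round(4),(P@ey).round(4))
r("rail L far top",'top',t((101,507)),.022)
r("rail L mid",'top',t((98,535)),.022)
r("rail far R",'top',t((212,517)),.022)
r("board L near",'top',t((101,490)),.016)
r("board near R",'top',t((215,500)),.016)
r("board L far",'top',t((132,205)),.016)
r("rail R bot a",'side',s((555,450)),0);r("rail R bot b",'side',s((641,447)),0)
r("board R near bot",'side',s((668,443)),.0)
E
```

```text
rail L far top [0.5151 0.1069] loc 0.4968 0.1732
rail L mid [0.5056 0.1081] loc 0.4872 0.1732
rail far R [0.5116 0.0701] loc 0.4981 0.1363
board L near [0.5223 0.1061] loc 0.5039 0.1733
board near R [0.5187 0.0681] loc 0.5054 0.1352
board L far [0.6214 0.0931] loc 0.6039 0.1734
rail R bot a [ 0.4812 -0.0053] loc 0.4778 0.0575
rail R bot b [ 0.4992 -0.0076] loc 0.496 0.0576
board R near bot [ 0.5051 -0.0075] loc 0.5017 0.0585
```

Ends match to about 1 mm, with a gap of about 6.5 mm. I'll ease the downforce and close the gap.

Request:
{"name": "step_arm", "arguments": {"moves": [{"dp": [0,2,-0.3],"dr": [0,0,0],"fingers": 1},{"dp": [0,2,0],"dr": [0,0,0],"fingers": 1},{"dp": [0,2,0],"dr": [0,0,0],"fingers": 1},{"dp": [0,2,0],"dr": [0,0,0],"fingers": 1},{"dp": [0,1,0],"dr": [0,0,0],"fingers": 1}]}}

```text
time_s: 9.78
tool_pos: [0.5071, 0.0432, 0.0255]
tool_rot: [-179.7, 0.1, 82.6]
force: [-9.4, 0.5, 13.5]
grip_width: 0.0179
grasp_force: 35.0
```

```bash
python3 - <<'E'
from h import *
o=env.get_obs();print(o["tool_pos"],o["tool_rot"],o["grasp_force"],o["force"])
a=cv2.cvtColor(env.read_camera("top"),cv2.COLOR_RGB2BGR);s=cv2.cvtColor(env.read_camera("side"),cv2.COLOR_RGB2BGR)
cv2.imwrite("pics/top4.png",a);cv2.imwrite("pics/side4.png",s)
c=np.hstack([cv2.resize(a[140:240,365:435],(420,600),interpolation=2),cv2.resize(s[290:365,312:357],(360,600),interpolation=2)]);cv2.imwrite("pics/crop5.png",c)
E
```

```text
[0.50710295 0.04320074 0.02548391] [-1.79675912e+02  6.55501602e-02  8.26330739e+01] 35.010047759860754 [-9.40837505  0.52328576 13.48339415]
```

View pics/crop5.png

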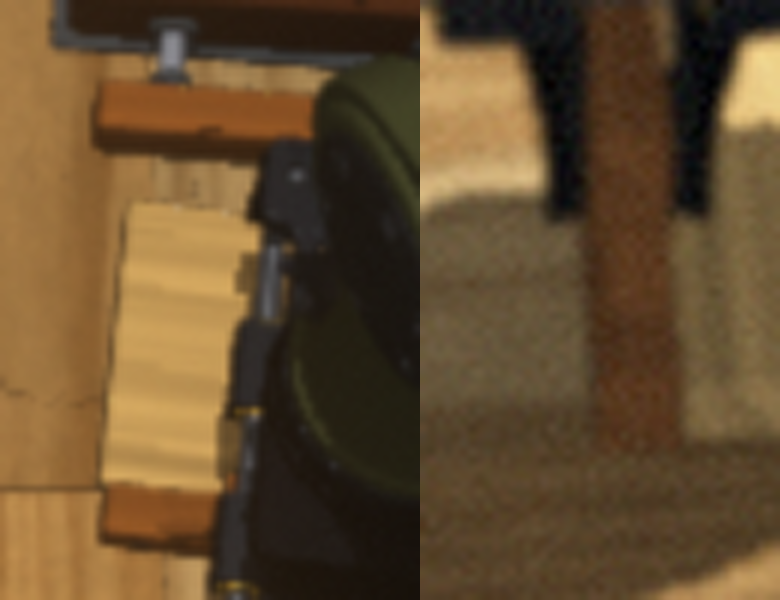

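The rail is now flush with the board: in the top crop the left ends coincide at (102,488), and in the side crop the gap is closed at (687,440). Next I'll ease the downforce, advance, and turn gradually to the fence's yaw (about -4.6°).

Request:
{"name": "step_arm", "arguments": {"moves": [{"dp": [0,1,-0.6],"dr": [0,0,0],"fingers": 1},{"dp": [0,1.5,0],"dr": [0,0,-0.006],"fingers": 1},{"dp": [0,1.5,0],"dr": [0,0,-0.006],"fingers": 1},{"dp": [0,1.5,0],"dr": [0,0,-0.006],"fingers": 1},{"dp": [0,1.5,0],"dr": [0,0,-0.006],"fingers": 1}]}}

```text
time_s: 10.5
tool_pos: [0.5167, 0.0414, 0.0258]
tool_rot: [-180.0, 0.0, 84.0]
force: [-0.4, 0.5, -1.9]
grip_width: 0.018
grasp_force: 35.0
```

Request:
{"name": "step_arm", "arguments": {"moves": [{"dp": [0,1.5,0],"dr": [0,0,-0.006],"fingers": 1},{"dp": [0,1.5,0],"dr": [0,0,-0.006],"fingers": 1},{"dp": [0,1.5,0],"dr": [0,0,-0.006],"fingers": 1},{"dp": [0,1.5,0],"dr": [0,0,-0.006],"fingers": 1},{"dp": [0,1,0],"dr": [0,0,0],"fingers": 1}]}}

```text
time_s: 11.12
tool_pos: [0.5236, 0.041, 0.0259]
tool_rot: [-180.0, -0.0, 85.4]
force: [-1.9, 0.4, -1.0]
grip_width: 0.0179
grasp_force: 35.0
```

```bash
python3 - <<'E'
from h import *
o=env.get_obs();print(o["tool_pos"],o["tool_rot"],o["grasp_force"],o["force"])
a=cv2.cvtColor(env.read_camera("top"),cv2.COLOR_RGB2BGR);s=cv2.cvtColor(env.read_camera("side"),cv2.COLOR_RGB2BGR)
cv2.imwrite("pics/top5.png",a);cv2.imwrite("pics/side5.png",s)
c=np.hstack([cv2.resize(a[125:225,365:435],(420,600),interpolation=2),cv2.resize(s[260:360,317:380],(378,600),interpolation=2)]);cv2.imwrite("pics/crop6.png",c)
E
```

```text
[0.52357188 0.04100139 0.02593418] [-1.79996513e+02 -3.11785232e-04  8.53688903e+01] 34.99380068387836 [-1.89208266  0.43571091 -1.04431783]
```

View pics/crop6.png

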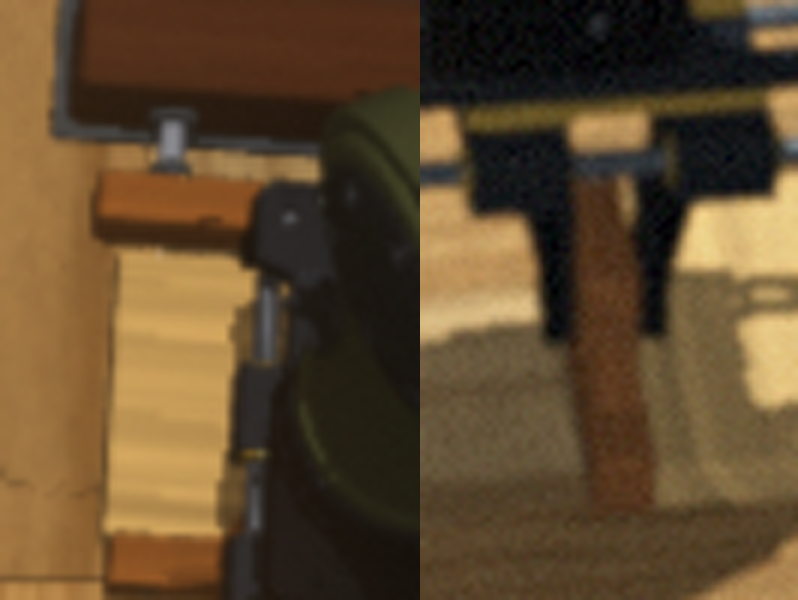

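The top crop shows the rail flush below the board at (107,533) and a small gap left to the bar's front at (100,240–250). The side crop shows the right ends still together at (655,505). I'll measure the gap and squareness.

```bash
python3 - <<'E'
from h import *
t=lambda p:(np.array(p)+.5)/6-.5+[365,125]
yaw=np.radians(-4.6);ex=np.array([np.cos(yaw),np.sin(yaw)]);ey=np.array([-ex[1],ex[0]])
def r(n,cam,q,z):P=ray(cam,q,z)[0,:2];print(n,P.round(4),"loc",(P@ex).round(4),(P@ey).round(4))
for n,p,z in[("board far L",(119,250),.016),("board near L",(105,531),.016),("board near R",(222,537),.016),("rail L",(107,560),.022),("bar top front L",(96,210),.031),("bar top rear L",(103,173),.031),("blk front top L",(78,88),.045)]:r(n,'top',t(p),z)
p=env.get_obs()["tool_pos"][:2];print("tcp",p@ex,p@ey)
g=cv2.cvtColor(cv2.imread("pics/top5.png"),cv2.COLOR_BGR2HSV)
print([g[v,392].tolist() for v in range(150,172)])
E
```

```text
board far L [0.6373 0.0971] loc 0.6275 0.1479
board near L [0.5391 0.1043] loc 0.529 0.1472
board near R [0.5369 0.0652] loc 0.5299 0.108
rail L [0.5277 0.1046] loc 0.5177 0.1466
bar top front L [0.6467 0.1063] loc 0.636 0.1578
bar top rear L [0.6597 0.1036] loc 0.6493 0.1562
blk front top L [0.6848 0.1129] loc 0.6736 0.1674
tcp 0.518743191193674 0.08287124288192234
[[170, 6, 127], [6, 12, 103], [13, 24, 73], [14, 73, 70], [13, 178, 123], [13, 188, 140], [13, 190, 138], [14, 191, 139], [14, 190, 142], [13, 190, 146], [13, 191, 147], [13, 188, 126], [13, 182, 80], [14, 178, 63], [14, 171, 61], [15, 164, 67], [17, 137, 106], [18, 132, 166], [18, 140, 188], [18, 142, 190], [18, 141, 193], [18, 143, 193]]
```

Request:
{"name": "step_arm", "arguments": {"moves": [{"dp": [0,1,0.2],"dr": [0,0,0],"fingers": 1},{"dp": [0,1,0.2],"dr": [0,0,0],"fingers": 1},{"dp": [0,1,0],"dr": [0,0,0],"fingers": 1},{"dp": [0,1,0],"dr": [0,0,0],"fingers": 1},{"dp": [0,1,0],"dr": [0,0,0],"fingers": 1}]}}

```text
time_s: 11.85
tool_pos: [0.5286, 0.0406, 0.0256]
tool_rot: [-180.0, 0.0, 85.4]
force: [-1.2, 0.1, 0.5]
grip_width: 0.0176
grasp_force: 35.0
```

Request:
{"name": "step_arm", "arguments": {"moves": [{"dp": [0,1,0],"dr": [0,0,0],"fingers": 1},{"dp": [0,1,0],"dr": [0,0,0],"fingers": 1},{"dp": [0,1,0],"dr": [0,0,0],"fingers": 1},{"dp": [0,1,0],"dr": [0,0,0],"fingers": 1},{"dp": [0,0,0],"dr": [0,0,0],"fingers": 1}]}}

```text
time_s: 12.48
tool_pos: [0.5294, 0.0404, 0.0255]
tool_rot: [-179.6, 0.1, 85.4]
force: [-10.4, -0.4, 10.6]
grip_width: 0.0175
grasp_force: 35.0
```

```bash
cat > bar.py <<'E'
from h import *
import sys
n=sys.argv[1]
o=env.get_obs();yaw=np.radians(-4.6);ex=np.array([np.cos(yaw),np.sin(yaw)]);ey=np.array([-ex[1],ex[0]])
p=o["tool_pos"];print(p,"loc",p[:2]@ex,p[:2]@ey,o["tool_rot"],o["grasp_force"],o["force"],o["time_s"])
a=cv2.cvtColor(env.read_camera("top"),cv2.COLOR_RGB2BGR);cv2.imwrite(f"pics/top{n}.png",a)
s=cv2.cvtColor(env.read_camera("side"),cv2.COLOR_RGB2BGR);cv2.imwrite(f"pics/side{n}.png",s)
# rear top edge of bar: saturation rise; columns on the free left part
def edge(im):
    h=cv2.cvtColor(im,cv2.COLOR_BGR2HSV).astype(float);out=[]
    for u in (384,385,386,387,388,398,399,400):
        sv=h[140:160,u,2]; 
        # top face front edge: value drop from ~145 to ~63
        c=h[145:172,u,2];k=[i for i in range(len(c)-1) if c[i]>100>=c[i+1] and h[145+i,u,1]>180]
        if k: i=k[-1];out.append((u,145+i+(c[i]-100)/(c[i]-c[i+1])))
    q=np.array(out);P=ray("top",q,.031)[:,:2]@ex;return np.median(P),P.round(4)
for f in ("top2",f"top{n}"):print(f,*edge(cv2.imread(f"pics/{f}.png")))
E
python3 bar.py 6
```

```text
[0.52942904 0.04038697 0.02550274] loc 0.5244846966071643 0.08271651884291821 [-1.79618861e+02  1.08410341e-01  8.53738988e+01] 35.009210533462465 [-10.40277204  -0.37831694  10.56893427] 12.475
top2 0.6338865683333423 [0.6339 0.6339 0.6335 0.6334 0.6334 0.6352 0.636  0.6361]
top6 0.6342951976120774 [0.634  0.6342 0.635  0.6339 0.6336 0.6344 0.6356 0.6363]
```

Request:
{"name": "step_arm", "arguments": {"moves": [{"dp": [0,1,-0.3],"dr": [0,0,0],"fingers": 1},{"dp": [0,1,0],"dr": [0,0,0],"fingers": 1},{"dp": [0,1,0],"dr": [0,0,0],"fingers": 1},{"dp": [0,1,0],"dr": [0,0,0],"fingers": 1},{"dp": [0,0,0],"dr": [0,0,0],"fingers": 1}]}}

```text
time_s: 13.2
tool_pos: [0.5321, 0.0401, 0.0255]
tool_rot: [-179.5, 0.1, 85.4]
force: [-12.3, -0.1, 12.4]
grip_width: 0.018
grasp_force: 35.0
```

```bash
python3 bar.py 7
```

```text
[0.53214684 0.04011929 0.02554105] loc 0.5272152074538304 0.08266766179320399 [-1.79471564e+02  1.39758964e-01  8.53834736e+01] 35.0192284444347 [-12.25446776  -0.13143651  12.44955688] 13.2
top2 0.6338865683333423 [0.6339 0.6339 0.6335 0.6334 0.6334 0.6352 0.636  0.6361]
top7 0.6366730498003778 [0.6365 0.6366 0.6366 0.6367 0.6368 0.6366 0.6367 0.6367]
```

Request:
{"name": "step_arm", "arguments": {"moves": [{"dp": [0,1,-0.4],"dr": [-0.002,0,0],"fingers": 1},{"dp": [0,1,0],"dr": [-0.002,0,0],"fingers": 1},{"dp": [0,1,0],"dr": [-0.002,0,0],"fingers": 1},{"dp": [0,1,0],"dr": [-0.002,0,0],"fingers": 1},{"dp": [0,0,0],"dr": [0,0,0],"fingers": 1}]}}

```text
time_s: 13.92
tool_pos: [0.5356, 0.0399, 0.0255]
tool_rot: [-179.9, 0.1, 85.4]
force: [-13.5, 0.2, 9.4]
grip_width: 0.0179
grasp_force: 35.0
```

```bash
python3 bar.py 8
```

```text
[0.53555735 0.03985465 0.02549069] loc 0.5306359570350274 0.08267740072532587 [-1.79871921e+02  1.33905648e-01  8.53808676e+01] 35.02626178320497 [-13.53295817   0.19389849   9.41330395] 13.925
top2 0.6338865683333423 [0.6339 0.6339 0.6335 0.6334 0.6334 0.6352 0.636  0.6361]
top8 0.6400233574854425 [0.6403 0.6403 0.6399 0.6398 0.6397 0.6404 0.6401 0.64  ]
```

Request:
{"name": "step_arm", "arguments": {"moves": [{"dp": [0,1,-0.2],"dr": [0,0,0],"fingers": 1},{"dp": [0,1,0],"dr": [0,0,0],"fingers": 1},{"dp": [0,1,0],"dr": [0,0,0],"fingers": 1},{"dp": [0,1,0],"dr": [0,0,0],"fingers": 1},{"dp": [0,0,0],"dr": [0,0,0],"fingers": 1}]}}

```text
time_s: 14.65
tool_pos: [0.5387, 0.0396, 0.0255]
tool_rot: [-179.8, 0.2, 85.4]
force: [-14.9, -0.1, 10.6]
grip_width: 0.0178
grasp_force: 35.0
```

```bash
python3 bar.py 9;python3 - <<'E'
import cv2,numpy as np
a=cv2.imread("pics/top9.png");s=cv2.imread("pics/side9.png")
cv2.imwrite("pics/crop7.png",np.hstack([cv2.resize(a[125:225,365:435],(420,600),interpolation=2),cv2.resize(s[260:360,317:380],(378,600),interpolation=2)]))
E
```

```text
[0.53870256 0.03958842 0.0255328 ] loc 0.5337923801763372 0.08266426843260252 [-1.79769638e+02  1.53774929e-01  8.53875708e+01] 35.03223606850952 [-14.90281726  -0.07300478  10.58686555] 14.65
top2 0.6338865683333423 [0.6339 0.6339 0.6335 0.6334 0.6334 0.6352 0.636  0.6361]
top9 0.6431335721499492 [0.6429 0.643  0.6431 0.6432 0.6433 0.6431 0.6431 0.6433]
```

View pics/crop7.png

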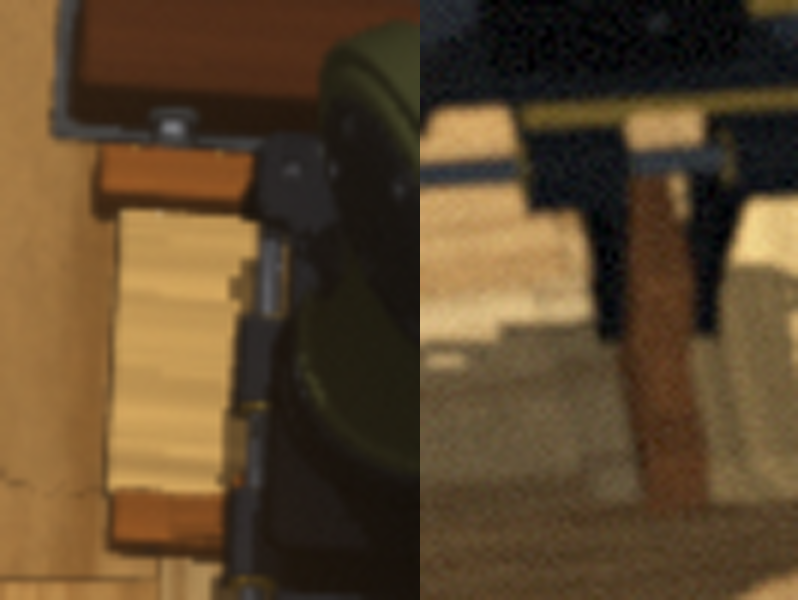

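The top crop shows the board against the bar along its visible edge at y≈210, and the rail flush with its left end at (109,490). In the side crop the right ends are together at (707,505). Bar travel is about 9.3 mm and the rail is on the worktop. I'll nudge slightly, hold, and sign off.

Request:
{"name": "step_arm", "arguments": {"moves": [{"dp": [0,0.5,0],"dr": [0,0,0],"fingers": 1},{"dp": [0,0,0],"dr": [0,0,0],"fingers": 1},{"dp": [0,0,0],"dr": [0,0,0],"fingers": 1},{"dp": [0,0,0],"dr": [0,0,0],"fingers": 1},{"dp": [0,0,0],"dr": [0,0,0],"fingers": 1}]}}

```text
time_s: 15.38
tool_pos: [0.5388, 0.0396, 0.0255]
tool_rot: [-179.7, 0.2, 85.4]
force: [-15.8, 1.6, 12.1]
grip_width: 0.0178
grasp_force: 35.0
```

```bash
python3 bar.py 10 && python3 -c "
from cell import env
print(env.sign_off())"
```

```text
[0.53878045 0.03961363 0.0255029 ] loc 0.5338679980902165 0.08269564091453616 [-1.79722173e+02  1.62638724e-01  8.53865029e+01] 35.03450425341725 [-15.79148226   1.56977853  12.10410865] 15.375
top2 0.6338865683333423 [0.6339 0.6339 0.6335 0.6334 0.6334 0.6352 0.636  0.6361]
top10 0.6432123608434415 [0.643  0.6431 0.6432 0.6433 0.6433 0.6432 0.6432 0.6433]
the job is handed in; nothing more can be done
None
```

I've handed the job in at about 15 s: the end rail is flush on the board's near edge with its ends matching to about 1 mm, and rail and board are held square against the fence with its bar back about 9–10 mm of its 20 mm travel, the rail still gripped and down on the worktop.

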